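# Hang the sanding float on the sprung-gate hook

## Task

Put the sanding float away on the tool stand: hang it by its handle on the hook, letting the handle itself push the sprung wire gate open (no finger on the gate or hook while it opens). At the end the middle of the handle lies down in the hook with the gate sprung shut above it, and the float hangs level, clear of the desk. Press firmly but never force the hook, and leave the other things on the desk where they are.

Things in the scene. Friction and masses are not known exactly. Their poses are not given: they have to be found in the camera images.
- float: the sanding float, loose, 0.18 to 0.35 kg, on its sole on the desk. Plywood sole 70 mm (its x) by 200 mm (its y), top 16 mm up, low clamp bars at the ends (24 mm up); above it a D-shaped handle of bent 10 mm aluminium rod, legs at y = -66 and +66 mm. Opening under the handle's bar: 62 mm high, 122 mm wide. Centre of mass about 16 mm up. Origin: centre of the underside, z up
- float_bar (a point): centre of the handle's straight top bar, on the axis of the 10 mm rod, 83 mm above the float's underside; the bar is straight and bare from -54 to +54 mm along its y
- hook: hook arm of 8 mm steel rod, clamped on the stand's post, rigid. Origin: on the post's axis at the height of the closed gate; -x points out from the post along the hook, z up. The level arm (underside 36.5 mm below the origin) leads to a bowl open at the top. Mouth, out from the post's axis: upright rod's face at 47 mm (its top 7 mm over the origin), inner side of the nose's lip at 69 mm
- hook_nose (a point): top of the hook's nose, its highest part: 75 mm out from the post's axis, 11 mm above the closed gate; 8 mm thick. Above gate height the nose leans outward; below it the bowl widens to 73 mm out inside and 81 mm outside
- gate_tip (a point): tip of the sprung wire gate: two 4 mm wires at y = -7 and +7 mm (18 mm wide over all) joined at the tip, 67 mm out from the post's axis when shut; they lie level across the mouth, upper side 2 mm above hook's origin
- gate (a joint): angle of the gate (rad): 0 shut, up to 1.25 as its tip swings down into the bowl about a pin 47 mm out from the post's axis. The bar needs about 8 N to begin to open it near the nose, 10 to 20 N to pass it, over 25 N near the post; so the float laid on it rests there. It snaps shut by itself above the bar once the bar is past its tip, and then holds it in
- hook_seat (a point): where the bar's axis lies when home, in the bottom of the bowl: 64 mm out from the post's axis, 23.5 mm below the gate; axes as hook. Pressed straight down, the bar clears the gate's tip only if it starts against the nose (axis 64 to 67 mm out) and only in the last 1 to 2.5 mm above the bottom; nearer the post the gate stays under it and throws it back up
- stand: the tool stand, fixed: round steel base 124 mm across and 20 mm high, 16 mm post with a black cap, top 213 mm up. Origin: centre of the underside; yaw is that of the hook. The collar that carries the hook is 28 mm across, its underside 46 mm below the gate, with a thumb screw to 32 mm at the left. A roll of masking tape hangs on a peg behind the post, below hook height
- timber_small: bystander: small sawn timber block 30x50x22 mm, left front of the desk; origin at the centre of the underside
- timber_cube: bystander: 34 mm sawn timber cube beside it; origin at the centre of the underside
- foam_step: bystander: stepped blue foam block 50x80x30 mm near the far edge; origin at the centre of the underside
- eraser: bystander: eraser in a blue sleeve 22x52x13 mm; origin at the centre of the underside
- sharpener: bystander: brass wedge sharpener 15x24x13 mm; origin at the centre of the underside
- ochre_pencil: bystander: yellow pencil, 142 mm long; origin at the centre of the underside
- clip: bystander: black bulldog clip 29x41x42 mm, standing on its jaw, on the right; origin at the centre of the underside

How it is judged:
By the outcome, as a careful person would: the job done as asked, in the order asked, and still so for the second after the job is handed in, with the robot touching nothing.
It also fails if it takes over 61 s, if anything falls off the work surface, if the arm or the gripper's body presses on something with over 40 N, if the wrist force passes 120 N, or if a joint passes its speed limit or range.

## Robot

A 6-joint arm with a two-finger parallel gripper is mounted at the origin on the work surface; the furniture and walls round the work are solid. World frame = base frame: x ahead of the robot, y to its left, z up, the work surface at z = 0. Lengths are in m, angles in rad, forces in N, time in s.
With the tool pointing down it reaches from about 0.275 to 0.825 m from the base axis. Payload 5.2 kg.
Tool frame: the origin (TCP) lies at the very end of the fingers, on their centre line; the grasp point (between the pads) lies 19 mm behind it; z points along the fingers, y is the line along which they close (so a half turn about z gives the same grasp; the last joint's range is limited). The gripper opens to 93 mm and grips with 3 to 60 N. Pads are 15 mm wide; open, the fingers measure 128 mm over their backs; the gripper's body (75 mm by 188 mm) begins 65 mm behind the grasp point.
Start: joints at [0.98, 0.259, 1.535, -0, 1.348, -0.203], TCP at [0.208, 0.509, 0.219] pointing down, gripper open.
Joint ranges: [-3.14, 3.14], [-0.91, 2.08], [0.19, 2.58], [-1.22, 4.36], [0.22, 2.71], [-3.12, 3.12]. Speed limits (rad/s): [2.57, 2.57, 3.14, 3.14, 3.14, 3.14].

## Interface

Orientations are given as a unit quaternion [x, y, z, w].
In Python, from plant import * gives the robot as it stands. The module is installed in compiled form; this text tells all that it offers.
- The arm moves only by the tool move_arm, never from a script. Its argument "targets" is a list that holds one entry, the list of rows, each a list of 7 numbers: the shift along the tool's x, y, z in units of 50 mm (1.0 is 50 mm), then the turn, a rotation vector about the tool's x, y, z in units of 6 degrees (1.0 is 6 degrees), then the finger opening in mm, from 0 to 93. In form: [[[dx, dy, dz, wx, wy, wz, fingers], ...]]. A call has 1 to 20 rows; each row is the pose to reach, as a shift and turn from the pose commanded when the call began, along the tool's axes at that moment; what a row does not reach only later rows make up. A row lasts 1/10 s, in which the tool goes at most 50 mm and 8.59 degrees, less where a joint would pass 70% of its speed; a pose out of reach is approached as far as the arm can. A call with a gripper value outside its range is refused whole. The fingers move at their own pace and stop on an object; "newtons" is the grip in N (left out, the last holds). Time passes only in rows, so rows that repeat a pose let the fingers close. It gives the time, the measured TCP pose, the force, the opening and the grip force at its end, in the units of the state.
- observe(): the state, without advancing time (a new reading comes with each control period).
- capture(name): name is "scene" or "top" or "wrist"; returns (picture, depth): 480x640x3 uint8, blue, green, red; 480x640 float32, m along the optical axis (not along the pixel's ray), 0 where there is no reading.
- camera_params(name): a dict with "mtx" (3x3 intrinsics, pixels), "k1" (the pictures are not rectified: a ray, as slopes to the right and down, at radius r is drawn at 1 + k1 r^2 times it, then the intrinsics apply), "R" (3x3) and "t" (3): a world point X has camera coordinates R X + t; the wrist camera has in their place "tool_from_camera" (4x4, takes a point from camera to tool coordinates, whose origin is the TCP and whose axes are the flange's). Camera axes: x right, y down, z forward; pixel columns grow to the right and rows downward; lengths in m; the calibration is good to about 2 mm. A picture is of the moment at which its call begins: read the wrist's pose just before it. camera_params takes no time and is no camera call.
- finish_job(): hands the job in; it is judged then, once.
Trained networks look in the newest picture that a camera, given by its name, has taken for a name from the list of things; names that differ only in an ending like _2 or _b are one class to them, and where a whole thing is asked for, a point or a joint stands for the part that bears it (a point fixed in the world has none). Each returns a list of dicts, best first, with "p" (0 to 1); they miss things now and then, are a little off and sometimes report something else, mostly with a low value. They report only what shows in the picture. A call takes as long as a camera call.
- find_in(query, camera): "extent" ([left, top, right, bottom] in pixels, round what is visible of it).
- place_of(query, camera): "uv" ([column, row] in pixels: a listed point, or the origin of a listed thing).
The state is a dict: "time": time; "q": joint angles; "joint_velocities": joint speeds; "joint_torque": joint torques, N m; "ee_pos": TCP position; "tool_rot": TCP orientation; "ft_force": force on the tool from outside, world axes, zero at the start; "wrist_torque": the same for the moment, N m; "opening": finger opening in m; "grip_force": force on a finger pad.
Only numpy, scipy, OpenCV 4.12 (cv2) and the standard library are available. Lean on these libraries where they do the work, as an engineer would, in place of code of your own. Each camera call takes 0.05 s, during which the arm holds its last target. There are 200 camera calls.

## Working session

There is one attempt and no reset: what is moved stays moved. The work goes in short steps, Python scripts to look and compute and a tool call to move; the robot and the scene stay as the last step left them, time stands still between calls to the robot, and variables do not carry over. Pictures are saved under pics/ and viewed, at most 10 in all, crops included, and the job is handed in when it is done.

Besides the shell and the picture viewer there is one more tool, called after "Request:" as name(argument=value, ...), one argument or row to a line, values as JSON. move_arm: Moves the arm, as the interface text tells. Its arguments: {"type":"object","properties":{"targets":{"type":"array"},"newtons":{"type":"number"}},"required":["targets"]}

```bash
mkdir -p pics; cat > h.py <<'E'
from plant import *
import numpy as np, cv2
from scipy.spatial.transform import Rotation as Ro
def cam(n,st=None):
    c=camera_params(n)
    if 'R' in c: return c,np.array(c['R']),np.array(c['t'])
    T=np.array(c['tool_from_camera']); W=np.eye(4); W[:3,:3]=Ro.from_quat(st['tool_rot']).as_matrix(); W[:3,3]=st['ee_pos']
    M=np.linalg.inv(W@T); return c,M[:3,:3],M[:3,3]
def ray(n,uv,st=None):
    c,R,t=cam(n,st); k=c['k1']
    s=cv2.undistortPoints(np.array([[uv]],float),np.array(c['mtx']),np.array([k,0,0,0,0.]))[0,0]
    return -R.T@t, R.T@np.array([s[0],s[1],1.])
def at_z(n,uv,z,st=None):
    o,d=ray(n,uv,st); return o+d*(z-o[2])/d[2]
def at_depth(n,uv,dep,st=None):
    o,d=ray(n,uv,st); return o+d*dep
def tri(rays):
    A=np.zeros((3,3));b=np.zeros(3)
    for o,d in rays:
        d=d/np.linalg.norm(d);P=np.eye(3)-np.outer(d,d);A+=P;b+=P@o
    p=np.linalg.solve(A,b); return p,[np.linalg.norm(np.cross(p-o,d/np.linalg.norm(d))) for o,d in rays]
E
python3 - <<'E'
from h import *
st=observe(); print({k:np.round(v,3).tolist() for k,v in st.items()})
np.set_printoptions(precision=4,suppress=True)
R={}
for n in ('scene','top'):
    im,d=capture(n); cv2.imwrite(f'pics/{n}0.png',im); np.save(f'{n}0.npy',d)
    for q in ('float','float_bar','hook','hook_nose','gate_tip','hook_seat','stand'):
        r=place_of(q,n)
        for x in r[:2]:
            uv=x['uv'];u,v=[int(round(a)) for a in uv]
            print(n,q,round(x['p'],2),np.round(uv,1),at_depth(n,uv,float(d[v,u])) if 0<=v<480 and 0<=u<640 else '')
        if r: R.setdefault(q,[]).append(ray(n,r[0]['uv']))
for q,v in R.items():
    if len(v)>1: print(q,*tri(v))
E
```

```text
{'time': 0.0, 'q': [0.98, 0.259, 1.536, 0.0, 1.348, -0.203], 'joint_velocities': [0.0, 0.001, -0.001, -0.001, 0.001, 0.0], 'joint_torque': [-0.0, -43.73, -28.4, 0.072, 0.041, -0.0], 'ee_pos': [0.208, 0.509, 0.218], 'tool_rot': [0.193, 0.981, -0.001, -0.0], 'ft_force': [-0.11, 0.515, 0.015], 'wrist_torque': [0.01, -0.037, -0.056], 'grip_force': 0.0, 'opening': 0.093}
scene float 0.88 [259.5 255.2] [0.4864 0.2209 0.0189]
scene float_bar 0.87 [257.8 226.8] [0.5069 0.2396 0.0859]
scene hook 0.81 [369.7 203.7] [ 0.6103 -0.0118  0.1916]
scene hook_nose 0.6 [346.6 215. ] [ 0.5307 -0.0016  0.1968]
scene gate_tip 0.56 [409.4 310.9] [ 0.5391 -0.1707  0.0088]
scene gate_tip 0.51 [348.3 218.1] [ 0.5316 -0.0058  0.1902]
scene stand 0.58 [360.3 269.1] [ 0.5911 -0.0117  0.018 ]
top float 0.57 [372.3 177.2] [ 0.6938 -0.1037  0.0127]
top float 0.56 [244.6 246.8] [0.5062 0.2329 0.0192]
top hook 0.75 [343.2 190.8] [ 0.6041 -0.0125  0.2101]
top hook_nose 0.69 [338.7 220.8] [ 0.5419 -0.0033  0.186 ]
top hook_nose 0.44 [372.9 176.2] [ 0.6989 -0.1065  0.0048]
top gate_tip 0.61 [343.2 223.8] [ 0.5673 -0.0244  0.0129]
top hook_seat 0.79 [339.9 223.6] [ 0.5341 -0.0054  0.1937]
top stand 0.88 [334.2 205.5] [0.6098 0.0001 0.0425]
float [0.4894 0.011  0.2016] [np.float64(0.1641856282372336), np.float64(0.16418562823723382)]
hook [ 0.6083 -0.0133  0.1931] [np.float64(0.00042491900270667256), np.float64(0.0004249190027068027)]
hook_nose [ 0.5386 -0.0004  0.193 ] [np.float64(0.003115799684269426), np.float64(0.003115799684269345)]
gate_tip [ 0.6161 -0.0821 -0.0984] [np.float64(0.05713080467047802), np.float64(0.057130804670478035)]
stand [ 0.6187  0.0004 -0.0043] [np.float64(0.0028990952182910736), np.float64(0.0028990952182911135)]
```

View pics/scene0.png

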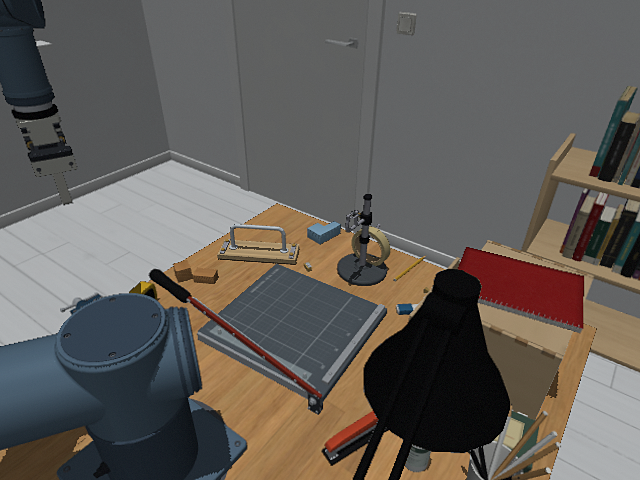

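View pics/top0.png

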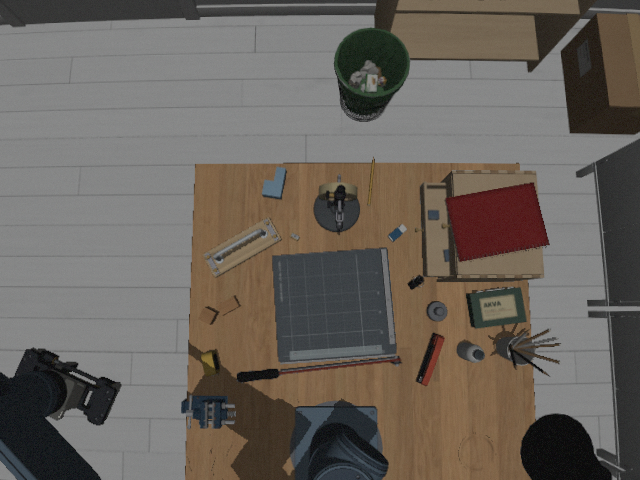

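The scene picture shows the float at left (259,245) with its handle up, and the stand (365,240) with the hook pointing towards the robot. The top picture agrees: float at (243,247), post at (338,190), nose at about (339,221). Next I fit lines to the depth points.

```bash
cat >> h.py <<'E'
def cloud(n,d,st=None):
    v,u=np.nonzero(d>0); c,R,t=cam(n,st)
    s=cv2.undistortPoints(np.stack([u,v],1).astype(float)[:,None],np.array(c['mtx']),np.array([c['k1'],0,0,0,0.]))[:,0]
    P=np.c_[s,np.ones(len(s))]*d[v,u][:,None]; return (P-t)@R
def line(P):
    m=P.mean(0); w=np.linalg.svd(P-m,full_matrices=False)[2][0]; s=(P-m)@w; return m,w,s.min(),s.max(),m+w*(s.min()+s.max())/2
E
python3 - <<'E'
from h import *
np.set_printoptions(precision=4,suppress=True)
for n in ('scene','top'):
    P=cloud(n,np.load(n+'0.npy'))
    near=lambda c,r:np.linalg.norm(P[:,:2]-c,axis=1)<r
    b=P[near([.5,.235],.13)&(P[:,2]>.075)&(P[:,2]<.1)]; print(n,'bar',len(b),*(line(b) if len(b)>5 else ''), b[:,2].max() if len(b) else '')
    b=P[near([.61,-.01],.03)&(P[:,2]>.2)&(P[:,2]<.23)]; print('cap',len(b),b.mean(0),b.min(0),b.max(0))
    b=P[near([.55,-.005],.035)&(P[:,2]>.12)&(P[:,2]<.22)]; print('hook',len(b)); print(b[np.argsort(b[:,0])][::max(1,len(b)//25)])
    b=P[near([.5,.235],.13)&(P[:,2]>.008)&(P[:,2]<.03)]; r=cv2.minAreaRect(b[:,:2].astype(np.float32)*1000); print('sole',len(b),r)
    b=P[near([.61,-.0],.08)&(P[:,2]>.014)&(P[:,2]<.024)];print('base',b.min(0),b.max(0))
E
```

```text
scene bar 218 [0.5053 0.2412 0.0854] [ 0.5024 -0.8646 -0.0023] -0.06881013304614618 0.0673712006363036 [0.5049 0.2418 0.0854] 0.09112330013582917
cap 59 [ 0.6041 -0.0074  0.2093] [ 0.5967 -0.016   0.2003] [0.6149 0.0028 0.2153]
hook 192
[[ 0.5262 -0.0021  0.1664]
 [ 0.5288 -0.0008  0.1593]
 [ 0.5296 -0.0051  0.1657]
 [ 0.5301 -0.0067  0.1764]
 [ 0.5307 -0.0035  0.1825]
 [ 0.5312  0.0015  0.1727]
 [ 0.5317 -0.0006  0.1758]
 [ 0.5328 -0.002   0.1834]
 [ 0.5337  0.0012  0.1843]
 [ 0.5352 -0.0052  0.1909]
 [ 0.5397 -0.0074  0.1896]
 [ 0.5434 -0.0072  0.1543]
 [ 0.5459 -0.0054  0.1575]
 [ 0.5494 -0.0032  0.1575]
 [ 0.553  -0.0063  0.1542]
 [ 0.5551  0.0048  0.1853]
 [ 0.5577  0.0014  0.1878]
 [ 0.5597 -0.0046  0.1554]
 [ 0.5611 -0.0143  0.1893]
 [ 0.5617 -0.0053  0.1651]
 [ 0.5623 -0.0026  0.1612]
 [ 0.5628 -0.001   0.1811]
 [ 0.5636  0.0051  0.1862]
 [ 0.5643 -0.0043  0.1556]
 [ 0.5663 -0.0069  0.1764]
 [ 0.5691 -0.0056  0.1693]
 [ 0.5747 -0.0082  0.157 ]
 [ 0.5811 -0.0042  0.1576]]
sole 1780 ((470.8705749511719, 205.14871215820312), (175.68348693847656, 230.2229766845703), 29.4628162384
[... 492 characters left out ...]
8  0.0027  0.1859]
 [ 0.5458 -0.0084  0.1866]
 [ 0.548   0.0027  0.1871]
 [ 0.5521 -0.0057  0.1551]
 [ 0.5539 -0.0055  0.1579]
 [ 0.5549 -0.0129  0.1864]
 [ 0.5568 -0.0128  0.1886]
 [ 0.5589 -0.0011  0.1559]
 [ 0.5607 -0.0033  0.1589]
 [ 0.5614  0.0004  0.1883]
 [ 0.5618 -0.013   0.1863]
 [ 0.5631 -0.0033  0.1586]
 [ 0.5637 -0.004   0.1881]
 [ 0.5639  0.0004  0.187 ]
 [ 0.5644 -0.0013  0.1521]
 [ 0.5656  0.0027  0.1898]
 [ 0.5663 -0.0153  0.1866]
 [ 0.5681 -0.0085  0.1888]
 [ 0.5785 -0.0015  0.1524]
 [ 0.582  -0.0058  0.1581]]
sole 2320 ((480.23455810546875, 224.86257934570312), (236.66082763671875, 214.82888793945312), 88.38172912597656)
base [ 0.5528 -0.0641  0.014 ] [0.6452 0.0496 0.024 ]
```

```bash
cat >> h.py <<'E'
def mv(p,ang,st=None):
    """shift/turn in move units to TCP p, pointing down, tool x at world angle ang (deg)"""
    st=st or observe(); R0=Ro.from_quat(st['tool_rot']); a=np.radians(ang)
    X=np.array([np.cos(a),np.sin(a),0]);Z=np.array([0,0,-1.]); R1=Ro.from_matrix(np.c_[X,np.cross(Z,X),Z])
    rx=R0.as_matrix()[:,0]
    print('now',np.round(st['ee_pos'],4),'ang',round(np.degrees(np.arctan2(rx[1],rx[0])),2),'F',np.round(st['ft_force'],1),'open',round(st['opening'],4),'q',np.round(st['q'],2),'t',st['time'])
    return np.r_[R0.inv().apply(np.array(p)-st['ee_pos'])/.05, np.degrees((R0.inv()*R1).as_rotvec())/6].round(3)
E
python3 - <<'E'
from h import *
np.set_printoptions(precision=3,suppress=True)
c=camera_params('wrist');print(np.array(c['tool_from_camera']),c['mtx'])
print(mv([.45,.02,.30],97)); print(mv([.45,.02,.30],277))
print(mv([.506,.2416,.2],120))
E
```

```text
[[-0.    -0.957 -0.289  0.081]
 [ 1.     0.    -0.001  0.   ]
 [ 0.001 -0.289  0.957 -0.166]
 [ 0.     0.     0.     1.   ]] [[409.859   0.    314.193]
 [  0.    409.859 236.795]
 [  0.      0.      1.   ]]
now [0.208 0.509 0.219] ang 157.78 F [ 0.1  0.  -0.9] open 0.0932 q [ 0.98  0.26  1.53 -0.    1.35 -0.2 ] t 0.8
[-8.181 -7.227 -1.627  0.001 -0.    10.131]
now [0.208 0.509 0.219] ang 157.78 F [ 0.1  0.  -0.9] open 0.0932 q [ 0.98  0.26  1.53 -0.    1.35 -0.2 ] t 0.8
[ -8.181  -7.227  -1.627   0.      0.001 -19.869]
now [0.208 0.509 0.219] ang 157.78 F [ 0.1  0.  -0.9] open 0.0932 q [ 0.98  0.26  1.53 -0.    1.35 -0.2 ] t 0.8
[-7.542 -2.701  0.374  0.001 -0.     6.297]
```

Request:
move_arm(
  targets=[
    [[-4,-3,-1.62,0,0,-2,93],[-9.83,-7.05,-1.62,0,0,-3.7,60],[-9.83,-7.05,-1.62,0,0,-3.7,60],[-9.83,-7.05,-1.62,0,0,-3.7,60],[-9.83,-7.05,-1.62,0,0,-3.7,60],[-9.83,-7.05,-1.62,0,0,-3.7,60],[-9.83,-7.05,-1.62,0,0,-3.7,60],[-9.83,-7.05,-1.62,0,0,-3.7,60],[-9.83,-7.05,-1.62,0,0,-3.7,60],[-9.83,-7.05,-1.62,0,0,-3.7,60],[-9.83,-7.05,-1.62,0,0,-3.7,60],[-9.83,-7.05,-1.62,0,0,-3.7,60],[-9.83,-7.05,-1.62,0,0,-3.7,60],[-9.83,-7.05,-1.62,0,0,-3.7,60],[-9.83,-7.05,-1.62,0,0,-3.7,60],[-9.83,-7.05,-1.62,0,0,-3.7,60],[-9.83,-7.05,-1.62,0,0,-3.7,60],[-9.83,-7.05,-1.62,0,0,-3.7,60],[-9.83,-7.05,-1.62,0,0,-3.7,60],[-9.83,-7.05,-1.62,0,0,-3.7,60]],
  ],
)

```text
time: 2.8
ee_pos: [0.5295, -0.0026, 0.2998]
tool_rot: [-0.0, 1.0, -0.0, 0.0]
ft_force: [0.6, -0.6, 0.1]
opening: 0.0596
grip_force: 0.0
```

```bash
python3 - <<'E'
from h import *
np.set_printoptions(precision=4,suppress=True)
st=observe(); im,d=capture('wrist'); cv2.imwrite('pics/w1.png',im); np.save('w1.npy',d)
print(np.round(st['ee_pos'],4),st['time'])
for q in ('hook','hook_nose','gate_tip','hook_seat','stand'):
    for x in place_of(q,'wrist')[:2]:
        uv=x['uv'];u,v=[int(round(a)) for a in uv]
        z={'hook':.186,'hook_nose':.197,'gate_tip':.186,'hook_seat':.162,'stand':0}[q]
        print(q,round(x['p'],2),np.round(uv,1),'depth',at_depth('wrist',uv,float(d[v,u]),st),'at z',at_z('wrist',uv,z,st))
P=cloud('wrist',d,st)
b=P[(np.linalg.norm(P[:,:2]-[.61,-.006],axis=1)<.025)&(P[:,2]>.205)];print('cap',len(b),b.min(0),b.max(0),b.mean(0))
h=P[(abs(P[:,0]-.555)<.035)&(abs(P[:,1]+.004)<.03)&(P[:,2]>.13)&(P[:,2]<.22)]
for x in np.arange(.522,.59,.004):
    s=h[abs(h[:,0]-x)<.002]; t=s[s[:,2]>.175]
    print(round(x,3),len(s),s[:,2].max() if len(s) else '',  (t[:,1].min(),t[:,1].max(),len(t)) if len(t) else '', s[s[:,2]<.175][:,1].mean() )
print(mv([.53,-.003,.3],180))
E
```

```text
[ 0.5295 -0.0026  0.2998] 2.8
hook 0.88 [309.6 328.9] depth [ 0.6021 -0.006   0.1959] at z [ 0.6077 -0.0062  0.186 ]
hook_nose 0.88 [308.2 239.9] depth [ 0.5894 -0.0097  0.014 ] at z [ 0.5325 -0.0068  0.197 ]
gate_tip 0.7 [315.1 248.7] depth [ 0.5426 -0.002   0.1861] at z [ 0.5426 -0.002   0.186 ]
hook_seat 0.93 [315.7 240.8] depth [ 0.5337 -0.0016  0.1955] at z [ 0.5441 -0.0015  0.162 ]
stand 0.88 [312. 252.] depth [ 0.5556 -0.0044  0.1553] at z [ 0.6089 -0.0055  0.    ]
stand 0.4 [310.  241.9] depth [ 0.5345 -0.0056  0.1953] at z [ 0.5962 -0.0078  0.    ]
cap 555 [ 0.5992 -0.0158  0.205 ] [0.6184 0.0038 0.2147] [ 0.607  -0.0059  0.211 ]
0.522 0   nan
0.526 0   nan
0.53 132 0.19545631796390459 (np.float64(-0.006502041191852438), np.float64(0.00012062643327268575), 62) -0.002904909899963947
0.534 105 0.19632603706887097 (np.float64(-0.006486889171260118), np.float64(0.0008536807461660107), 102) 0.0008999799441055508
0.538 14 0.19523865440806273 (np.float64(-0.00557661022944772), np.float64(1.4516281761100551e-06), 14) nan
0.542 97 0.18854435825367585 (np.float64(-0.011480458375716195
[... 564 characters left out ...]
at64(-0.014631540761550226), np.float64(0.006819816073100112), 192) -0.004133612001903168
0.566 119 0.19262714769525346 (np.float64(-0.014570205195492717), np.float64(0.006791745952617288), 101) -0.0032315363592527544
0.57 8 0.1910567396812899 (np.float64(-0.0064276067949284085), np.float64(-0.0013223268686809787), 8) nan
0.574 0   nan
0.578 0   nan
0.582 2 0.1549942828967952  -0.008192538323598364
0.586 41 0.15699118243737542  -0.005005392110481687
now [ 0.5297 -0.0031  0.2996] ang 179.98 F [ 0.8 -0.6 -0.5] open 0.0598 q [-0.22  0.18  1.44  0.    1.52 -1.79] t 3.1
[-0.006  0.001 -0.007  0.    -0.    -0.004]<stdin>:15: RuntimeWarning: Mean of empty slice.
  ret = ret.dtype.type(ret / rcount)
```

View pics/w1.png

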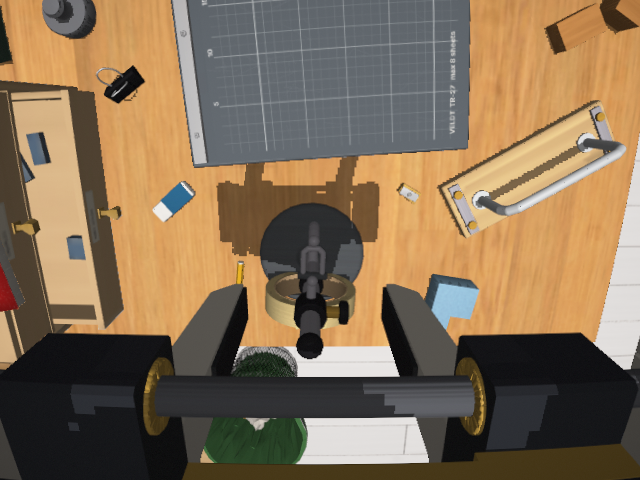

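The wrist picture shows the hook pointing up the image (towards -x): nose at (312,238), gate at about (314,255), cap at (309,345), and the thumb screw on the +y side. The measured sizes agree: nose 75 mm out, gate 18 mm wide, hook yaw about -2.4°. Next I check the bar in this view and plan the grasp.

```bash
python3 - <<'E'
from h import *
np.set_printoptions(precision=4,suppress=True)
st=observe(); P=cloud('wrist',np.load('w1.npy'),dict(st,ee_pos=[.5295,-.0026,.2998]))
b=P[(np.linalg.norm(P[:,:2]-[.506,.2416],axis=1)<.09)&(P[:,2]>.075)&(P[:,2]<.1)]; print(len(b),*line(b))
print(mv([.4925,.265,.2],120)); print(mv([.4925,.265,.064],120))
E
```

```text
1458 [0.5084 0.2379 0.0858] [ 0.5034 -0.8639 -0.0125] -0.07143116282232888 0.06529904638691376 [0.5069 0.2406 0.0859]
now [ 0.5297 -0.0031  0.2996] ang 179.98 F [ 0.8 -0.6 -0.5] open 0.0598 q [-0.22  0.18  1.44  0.    1.52 -1.79] t 3.1
[ 0.746  5.361  1.993 -0.    -0.     9.996]
now [ 0.5297 -0.0031  0.2996] ang 179.98 F [ 0.8 -0.6 -0.5] open 0.0598 q [-0.22  0.18  1.44  0.    1.52 -1.79] t 3.1
[ 0.746  5.361  4.713 -0.    -0.     9.996]
```

Request:
move_arm(
  targets=[
    [[0.74,5.36,1.5,0,0,10,50],[0.74,5.36,1.5,0,0,10,50],[0.74,5.36,1.5,0,0,10,50],[0.74,5.36,1.5,0,0,10,50],[0.74,5.36,1.5,0,0,10,50],[0.74,5.36,1.5,0,0,10,50],[0.74,5.36,1.5,0,0,10,50],[0.74,5.36,1.5,0,0,10,50],[0.74,5.36,2.5,0,0,10,50],[0.74,5.36,3.2,0,0,10,50],[0.74,5.36,3.8,0,0,10,50],[0.74,5.36,4.3,0,0,10,50],[0.74,5.36,4.7,0,0,10,50],[0.74,5.36,4.7,0,0,10,50],[0.74,5.36,4.7,0,0,10,50]],
  ],
)

```text
time: 4.6
ee_pos: [0.4929, 0.265, 0.0648]
tool_rot: [0.5, 0.866, -0.0, -0.0]
ft_force: [0.5, -0.1, 0.9]
opening: 0.0501
grip_force: 0.0
```

Request:
move_arm(
  targets=[
    [[0,0,0,0,0,0,30],[0,0,0,0,0,0,20],[0,0,0,0,0,0,5],[0,0,0,0,0,0,0],[0,0,0,0,0,0,0],[0,0,0,0,0,0,0],[0,0,0,0,0,0,0],[0,0,0,0,0,0,0],[0,0,0,0,0,0,0],[0,0,0,0,0,0,0],[0,0,-0.3,0,0,0,0],[0,0,-0.6,0,0,0,0],[0,0,-1,0,0,0,0],[0,0,-1,0,0,0,0],[0,0,-1,0,0,0,0]],
  ],
  newtons=50,
)

```text
time: 6.1
ee_pos: [0.4921, 0.2647, 0.1139]
tool_rot: [0.5, 0.866, -0.0, -0.0]
ft_force: [0.2, -0.2, -2.8]
opening: 0.0085
grip_force: 50.0
```

```bash
python3 - <<'E'
from h import *
np.set_printoptions(precision=4,suppress=True)
print(mv([.44,.026,.196],87.6)); st=observe()
im,d=capture('wrist'); cv2.imwrite('pics/w2.png',im)
P=cloud('wrist',d,st)
R=Ro.from_quat(st['tool_rot']).as_matrix(); Q=(P-st['ee_pos'])@R
b=Q[(abs(Q[:,1])<.006)&(abs(Q[:,2]+.02)<.03)&(abs(Q[:,0])<.12)]
print('bar in tool',len(b),*line(b))
print(np.histogram(b[:,0],bins=12))
for n in ('scene','top'):
    im,d=capture(n); P=cloud(n,d); Q=(P-st['ee_pos'])@R
    if n=='scene': cv2.imwrite('pics/s2.png',im)
    b=Q[(abs(Q[:,1])<.012)&(abs(Q[:,2]+.025)<.02)&(Q[:,0]<-.02)&(Q[:,0]>-.11)]; print(n,len(b),line(b) if len(b)>5 else '')
E
```

```text
now [0.4921 0.2647 0.1139] ang 119.98 F [ 0.2 -0.2 -2.8] open 0.0085 q [ 0.29  0.37  1.66 -0.    1.12 -0.23] t 6.1
[-3.615 -3.291 -1.639 -0.012  0.001  5.396]
bar in tool 5865 [ 0.0026  0.0003 -0.0219] [-0.9979 -0.0015 -0.0642] -0.04435834854459984 0.07635353890601543 [-0.0134  0.0002 -0.0229]
(array([ 252,  355,  354,    9,    4,  417,  484,  597, 1087,  622,  740,
        944]), array([-0.0741, -0.0642, -0.0542, -0.0443, -0.0344, -0.0244, -0.0145,
       -0.0045,  0.0054,  0.0153,  0.0253,  0.0352,  0.0452]))
scene 133 (array([-0.059 , -0.0032, -0.0187]), array([-0.9938,  0.0036,  0.1111]), np.float64(-0.03776628691135082), np.float64(0.036444120497769884), array([-0.0583, -0.0032, -0.0187]))
top 120 (array([-0.063 , -0.0006, -0.0204]), array([ 0.9947, -0.003 , -0.1028]), np.float64(-0.032931049626952875), np.float64(0.03224767709892364), array([-0.0633, -0.0006, -0.0204]))
```

View pics/w2.png

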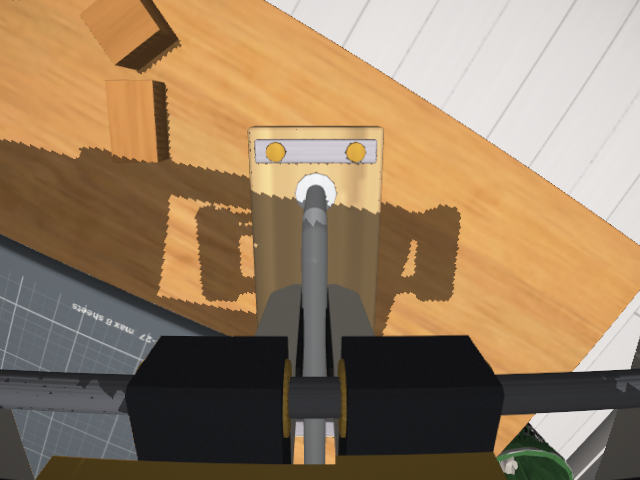

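The float hangs at about 6° lower on the far side of the bar (heavy side towards tool -x), and the handle is seated in the pads around (316,400). I'll level it with a tool tilt of -6.2° about tool y.

```bash
cat >> h.py <<'E'
HA=np.array([.609,-.006]); HY=np.radians(-2.4)
def hp(out,lat=0): # world xy from hook frame
    return HA+np.array([-np.cos(HY),-np.sin(HY)])*out+np.array([-np.sin(HY),np.cos(HY)])*lat
def pose(g,ang,tilt,back=.02):
    """TCP pose putting grasp point at g; tilt about tool y (deg)"""
    a=np.radians(ang);X=np.array([np.cos(a),np.sin(a),0]);Z=np.array([0,0,-1.])
    R=Ro.from_matrix(np.c_[X,np.cross(Z,X),Z])*Ro.from_rotvec([0,np.radians(tilt),0])
    return np.array(g)+back*R.apply([0,0,1]),R
def rel(p,R,st=None):
    st=st or observe();R0=Ro.from_quat(st['tool_rot'])
    return np.r_[R0.inv().apply(np.array(p)-st['ee_pos'])/.05, np.degrees((R0.inv()*R).as_rotvec())/6].round(3)
E
python3 - <<'E'
from h import *
print(rel(*pose([*hp(170,0)*0,.0],0,0)) if 0 else '')
print(rel(*pose([*hp(.17,.027),.209],87.6,-6.2)))
print(rel(*pose([*hp(.12,.027),.209],87.6,-6.2)))
E
```

```text
[-3.62  -3.281 -1.512  0.264 -1.004  5.393]
[-4.155 -2.437 -1.515  0.264 -1.004  5.393]
```

Request:
move_arm(
  targets=[
    [[0,0,-0.4,0,-0.2,0,0],[0,0,-0.8,0.05,-0.5,0.5,0],[-0.1,-0.1,-1.2,0.1,-0.8,1,0],[-0.3,-0.4,-1.5,0.15,-1,1.6,0],[-0.6,-0.8,-1.51,0.2,-1,2.3,0],[-0.9,-1.2,-1.51,0.25,-1,3,0],[-1.2,-1.6,-1.51,0.26,-1,3.7,0],[-1.6,-2,-1.51,0.26,-1,4.4,0],[-2,-2.4,-1.51,0.26,-1,5,0],[-2.4,-2.7,-1.51,0.26,-1,5.4,0],[-2.8,-2.9,-1.51,0.26,-1,5.4,0],[-3.2,-3.1,-1.51,0.26,-1,5.4,0],[-3.5,-3.25,-1.51,0.26,-1,5.4,0],[-3.62,-3.28,-1.51,0.26,-1,5.4,0],[-3.62,-3.28,-1.51,0.26,-1,5.4,0],[-3.62,-3.28,-1.51,0.26,-1,5.4,0]],
  ],
)

```text
time: 7.85
ee_pos: [0.4409, 0.0268, 0.1897]
tool_rot: [0.721, 0.691, -0.038, 0.037]
ft_force: [-0.4, -0.4, -4.3]
opening: 0.0086
grip_force: 50.0
```

```bash
python3 - <<'E'
from h import *
np.set_printoptions(precision=4,suppress=True)
st=observe(); p,R=pose([*hp(.17,.027),.209],87.6,-6.2); print(st['ee_pos'],p,rel(p,R,st),st['ft_force'])
for n in ('wrist','scene','top'):
    im,d=capture(n); cv2.imwrite(f'pics/{n}3.png',im); np.save(n+'3.npy',d)
    P=cloud(n,d,st if n=='wrist' else None)
    c=hp(.17); 
    b=P[(abs(P[:,0]-c[0])<.015)&(abs(P[:,1]-c[1])<.09)&(P[:,2]>.195)&(P[:,2]<.235)]
    if n!='wrist': b=b[b[:,1]<.008]   # clear of the fingers
    else: b=b[b[:,1]>.05]
    if len(b)>5: print(n,len(b),*line(b),b.min(0),b.max(0))
    b=P[(abs(P[:,0]-c[0])<.06)&(abs(P[:,1]-c[1])<.14)&(P[:,2]>.11)&(P[:,2]<.17)]
    if len(b)>5: print(' sole',len(b),b.min(0),b.max(0))
E
python3 -c "
import cv2;i=cv2.imread('pics/scene3.png')[130:330,240:480];cv2.imwrite('pics/scene3c.png',cv2.resize(i,None,fx=3,fy=3,interpolation=2))"
```

```text
[0.4409 0.0268 0.1897] [0.4402 0.0259 0.1891] [-0.017 -0.013  0.014  0.019 -0.02  -0.011] [-0.3621 -0.3618 -4.3058]
wrist 1636 [0.4428 0.0612 0.2062] [-0.0445 -0.8117  0.5824] -0.014634716507879775 0.01253650458015369 [0.4429 0.0621 0.2056] [0.4375 0.05   0.195 ] [0.448  0.0714 0.2128]
 sole 19803 [ 0.4051 -0.1029  0.125 ] [0.4795 0.0975 0.1698]
scene 202 [ 0.4348 -0.0367  0.2135] [-0.0412 -0.9933 -0.1084] -0.044502040116311675 0.033906032569146566 [ 0.4351 -0.0314  0.2141] [ 0.4296 -0.0691  0.1951] [0.443  0.0076 0.2209]
 sole 2332 [ 0.3989 -0.1047  0.1211] [0.4774 0.098  0.17  ]
top 105 [ 0.438  -0.0448  0.2177] [-0.0526 -0.988  -0.1454] -0.022262653991327524 0.025312465847829396 [ 0.4379 -0.0463  0.2175] [ 0.4328 -0.0685  0.1955] [ 0.4429 -0.0224  0.2254]
 sole 1008 [ 0.4029 -0.103   0.13  ] [0.4747 0.0961 0.1646]
```

View pics/scene3c.png

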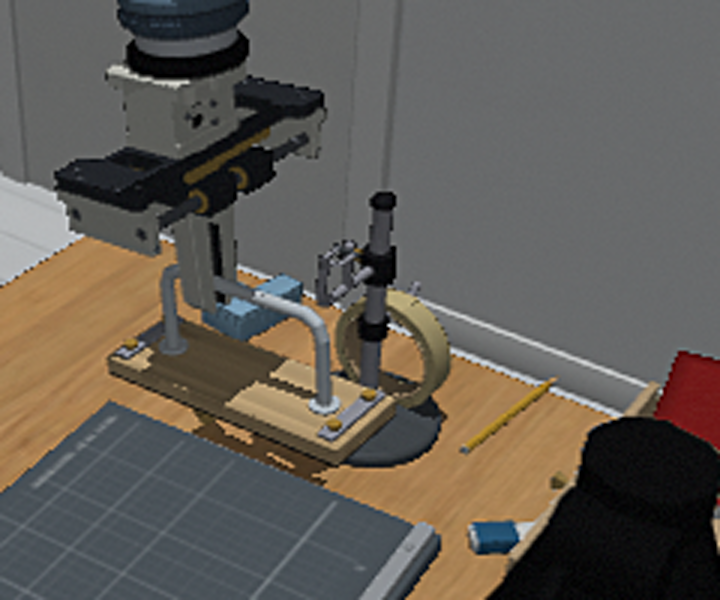

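The crop shows the float held in front of the hook, which is at about (345,275), and the handle roughly parallel to the camera's hook plane. I'll fit its tilt before going in.

```bash
python3 - <<'E'
from h import *
np.set_printoptions(precision=4,suppress=True)
st=observe()
for n in ('wrist','scene','top'):
    P=cloud(n,np.load(n+'3.npy'),st if n=='wrist' else None)
    Q=np.c_[(HA-P[:,:2])@[np.cos(HY),np.sin(HY)], (P[:,:2]-HA)@[-np.sin(HY),np.cos(HY)],P[:,2]]
    b=Q[(abs(Q[:,0]-.17)<.015)&(Q[:,1]>-.052)&(Q[:,1]<.0)&(Q[:,2]>.19)&(Q[:,2]<.24)]
    if len(b)>20: print(n,'bar z=',np.polyfit(b[:,1],b[:,2],1),'out=',np.polyfit(b[:,1],b[:,0],1),b[:,2].max())
    s=Q[(abs(Q[:,0]-.17)<.025)&(abs(Q[:,1])<.055)&(Q[:,2]>.115)&(Q[:,2]<.16)]
    if len(s)>20:
        A=np.c_[s[:,0]-.17,s[:,1],np.ones(len(s))]; k=np.ones(len(s),bool)
        for _ in range(6): x=np.linalg.lstsq(A[k],s[k,2],rcond=None)[0]; r=s[:,2]-A@x; k=abs(r)<.003+.0*r
        print(n,'sole plane',x,k.sum())
E
```

```text
wrist bar z= [-0.058   0.2159] out= [-0.0041  0.1689] 0.22014256068661364
wrist sole plane [-0.01   -0.0855  0.1438] 5327
scene bar z= [-0.094   0.2138] out= [-0.0014  0.1728] 0.22089255240475603
scene sole plane [-0.0079 -0.0843  0.1444] 701
top bar z= [-0.1029  0.215 ] out= [-0.0102  0.1688] 0.22538604399384063
top sole plane [-0.0324 -0.0671  0.1453] 205
```

```bash
python3 - <<'E'
from h import *
print(rel(*pose([*hp(.17,.027),.209],87.6,-1.3)))
print(rel(*pose([*hp(.11,.027),.209],87.6,-1.3)))
print(rel(*pose([*hp(.066,.027),.209],87.6,-1.3)))
print(rel(*pose([*hp(.066,.027),.194],87.6,-1.3)))
E
```

```text
[ 0.013 -0.016  0.019  0.026  0.8    0.001]
[1.300e-02 1.184e+00 2.200e-02 2.600e-02 8.000e-01 1.000e-03]
[1.300e-02 2.064e+00 2.400e-02 2.600e-02 8.000e-01 1.000e-03]
[4.500e-02 2.063e+00 3.230e-01 2.600e-02 8.000e-01 1.000e-03]
```

Request:
move_arm(
  targets=[
    [[0.01,0,0.02,0.03,0.3,0,0],[0.01,0,0.02,0.03,0.6,0,0],[0.01,0.1,0.02,0.03,0.8,0,0],[0.01,0.4,0.02,0.03,0.8,0,0],[0.01,0.7,0.02,0.03,0.8,0,0],[0.01,1,0.02,0.03,0.8,0,0],[0.01,1.18,0.02,0.03,0.8,0,0],[0.01,1.18,0.02,0.03,0.8,0,0],[0.01,1.18,0.02,0.03,0.8,0,0]],
  ],
)

```text
time: 8.9
ee_pos: [0.4996, 0.0244, 0.189]
tool_rot: [0.722, 0.692, -0.009, 0.007]
ft_force: [-1.2, 0.2, -2.7]
opening: 0.0086
grip_force: 50.0
```

```bash
cat >> h.py <<'E'
def fitfloat(out,zb,tag):
    st=observe()
    for n in ('wrist','scene','top'):
        im,d=capture(n); cv2.imwrite(f'pics/{n}{tag}.png',im)
        P=cloud(n,d,st if n=='wrist' else None)
        Q=np.c_[(HA-P[:,:2])@[np.cos(HY),np.sin(HY)], (P[:,:2]-HA)@[-np.sin(HY),np.cos(HY)],P[:,2]]
        b=Q[(abs(Q[:,0]-out)<.015)&(abs(abs(Q[:,1])-.031)<.019)&(abs(Q[:,2]-zb)<.02)]
        if len(b)>20: print(n,'bar z',np.polyfit(b[:,1],b[:,2],1).round(4),'out',np.polyfit(b[:,1],b[:,0],1).round(4),'zmax',b[:,2].max().round(4))
        l=Q[(abs(Q[:,0]-out)<.015)&(abs(Q[:,2]-zb+.03)<.015)]; print('  legs lat',l[:,1].min().round(4),l[:,1].max().round(4)) if len(l) else 0
        s=Q[(abs(Q[:,0]-out)<.03)&(abs(Q[:,1])<.056)&(abs(Q[:,2]-zb+.067)<.015)]
        if len(s)>20:
            A=np.c_[s[:,0]-out,s[:,1],np.ones(len(s))]; k=np.ones(len(s),bool)
            for _ in range(6): x=np.linalg.lstsq(A[k],s[k,2],rcond=None)[0]; k=abs(s[:,2]-A@x)<.003
            print('  sole plane',x.round(4),k.sum())
E
python3 - <<'E'
from h import *
fitfloat(.11,.209,4)
print(rel(*pose([*hp(.066,.027),.209],87.6,-1.3))); st=observe(); print(st['ft_force'],st['ee_pos'],st['time'])
E
```

```text
wrist bar z [0.0044 0.2122] out [-0.003   0.1101] zmax 0.229
  legs lat 0.0338 0.071
  sole plane [-0.0148 -0.0067  0.1409] 6637
scene bar z [0.0074 0.2115] out [-0.0624  0.1121] zmax 0.228
  legs lat -0.4733 0.0697
  sole plane [-0.0132 -0.0048  0.1417] 799
top bar z [0.0807 0.215 ] out [-0.1696  0.1065] zmax 0.2166
  legs lat -0.4754 -0.0719
  sole plane [-0.0324  0.0102  0.142 ] 142
[ 0.017  0.894  0.004 -0.006  0.002 -0.007]
[-0.30625362 -0.38424388 -2.69061353] [0.49945333 0.02433514 0.18926453] 9.05
```

Request:
move_arm(
  targets=[
    [[0,0.2,0,0,0,0,0],[0,0.4,0,0,0,0,0],[0,0.6,0,0,0,0,0],[0,0.75,0,0,0,0,0],[0,0.86,0,0,0,0,0],[0,0.88,0,0,0,0,0],[0,0.88,0,0,0,0,0],[0,0.88,0.08,0,0,0,0],[0,0.88,0.16,0,0,0,0],[0,0.88,0.24,0,0,0,0],[0,0.88,0.28,0,0,0,0],[0,0.88,0.28,0,0,0,0]],
  ],
)

```text
time: 10.25
ee_pos: [0.5441, 0.0219, 0.175]
tool_rot: [0.722, 0.692, -0.008, 0.008]
ft_force: [0.8, -0.0, -3.3]
opening: 0.0088
grip_force: 50.0
```

```bash
python3 - <<'E'
from h import *
fitfloat(.066,.1945,5)
print(rel(*pose([*hp(.066,.027),.1925],87.6,-1.3))); st=observe(); print(st['ft_force'],st['ee_pos'],st['time'])
i=cv2.imread('pics/scene5.png')[130:310,270:470];cv2.imwrite('pics/scene5c.png',cv2.resize(i,None,fx=3.3,fy=3.3,interpolation=2))
E
```

```text
wrist bar z [0.0007 0.1981] out [0.0012 0.0658] zmax 0.2145
  legs lat 0.0339 0.0704
  sole plane [-0.0096 -0.0041  0.1268] 6728
scene bar z [-0.0009  0.1973] out [-0.0447  0.0679] zmax 0.2144
  legs lat -0.4659 0.0688
  sole plane [-0.0101 -0.0037  0.1278] 737
top bar z [-0.1067  0.1972] out [0.091  0.0679] zmax 0.2031
  legs lat -0.4702 0.0688
  sole plane [-0.0158 -0.0182  0.1276] 191
[ 0.029  0.     0.056 -0.     0.002 -0.009]
[ 1.3455754   0.72546004 -2.79525236] [0.5440914  0.02192729 0.17532924] 10.4
```

View pics/scene5c.png

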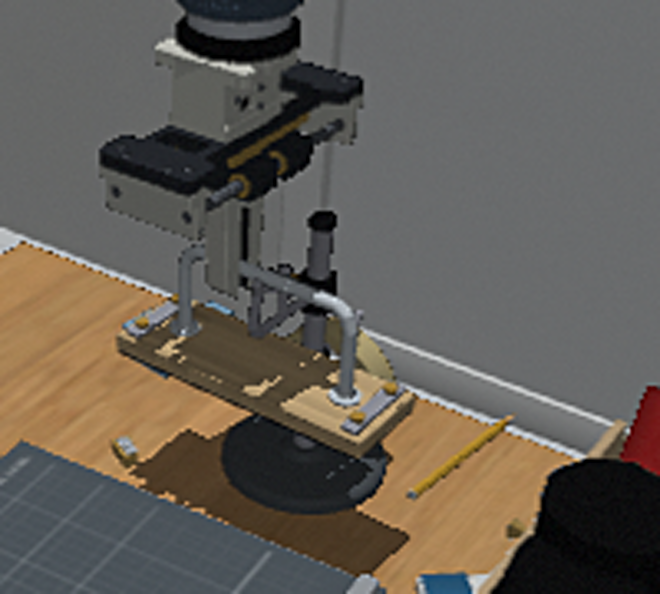

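Request:
move_arm(
  targets=[
    [[0,0,0.02,0,0,0,0],[0,-0.02,0.03,0,0,0,0],[0,-0.04,0.03,0,0,0,0],[0,-0.04,0.03,0,0,0,0]],
  ],
)

```text
time: 10.8
ee_pos: [0.5436, 0.0219, 0.1745]
tool_rot: [0.722, 0.692, -0.007, 0.009]
ft_force: [6.0, -0.3, -1.8]
opening: 0.0086
grip_force: 50.1
```

```bash
python3 -c "
from h import *
st=observe();print(st['ft_force'],st['ee_pos'])"
```

```text
[ 5.96565309 -0.28388689 -1.83374985] [0.54355927 0.02193814 0.17446705]
```

Request:
move_arm(
  targets=[
    [[0,0.02,0.02,0,0,0,0],[0,0.02,0.03,0,0,0,0],[0,0.02,0.03,0,0,0,0]],
  ],
)

```text
time: 11.1
ee_pos: [0.544, 0.0218, 0.1729]
tool_rot: [0.722, 0.692, -0.008, 0.009]
ft_force: [5.0, 0.2, 1.1]
opening: 0.0086
grip_force: 50.0
```

Request:
move_arm(
  targets=[
    [[0,0,0,0,0,0,12],[0,0,0,0,0,0,16],[0,0,0,0,0,0,24],[0,0,0,0,0,0,34],[0,0,0,0,0,0,40],[0,0,0,0,0,0,40]],
  ],
)

```text
time: 11.7
ee_pos: [0.5429, 0.0219, 0.1722]
tool_rot: [0.722, 0.692, -0.008, 0.008]
ft_force: [0.0, 0.9, 0.1]
opening: 0.039
grip_force: 0.0
```

```bash
python3 - <<'E'
from h import *
fitfloat(.066,.1925,6)
st=observe(); print(st['ft_force'],st['ee_pos'],st['time'],st['opening'])
E
```

```text
wrist bar z [0.0021 0.1956] out [0.1058 0.0645] zmax 0.1986
  legs lat -0.0666 0.0699
  sole plane [ 0.018  -0.0006  0.1247] 10630
scene bar z [0.0067 0.1946] out [0.1006 0.0682] zmax 0.1997
  legs lat -0.0722 0.0691
  sole plane [ 0.0127 -0.0019  0.1255] 721
top bar z [0.1392 0.1998] out [0.2493 0.0682] zmax 0.1998
  legs lat -0.4673 0.0685
  sole plane [ 0.0072 -0.0035  0.1252] 124
[ 0.08657382 -0.5682377   0.17755055] [0.54303436 0.02193815 0.17227623] 11.85 0.04010598887477293
```

```bash
python3 - <<'E'
from h import *
print(rel(*pose([*hp(.066,.0),.27],177.6,0,0)))
E
```

```text
[ -0.548   0.022  -1.942  -0.173   0.17  -15.008]
```

Request:
move_arm(
  targets=[
    [[0,0,-0.3,0,0,0,40],[0,0,-0.8,0,0,0,40],[0,0,-1.5,0,0,0,40],[0,0,-2,0,0,0,40],[0,0,-2,0,0,0,40]],
  ],
)

```text
time: 12.35
ee_pos: [0.5452, 0.024, 0.2764]
tool_rot: [0.722, 0.692, -0.006, 0.011]
ft_force: [0.5, 0.0, -0.6]
opening: 0.0399
grip_force: 0.0
```

```bash
python3 - <<'E'
from h import *
fitfloat(.066,.1925,7)
st=observe(); print(st['ft_force'],st['ee_pos'],st['time'],st['opening'])
print(rel(*pose([*hp(.066,.0),.27],177.6,0,0)))
E
```

```text
wrist bar z [0.     0.1956] out [0.11   0.0646] zmax 0.1985
  legs lat -0.0666 0.0699
  sole plane [ 0.0193 -0.0011  0.1246] 6332
scene bar z [0.0061 0.1945] out [0.1134 0.0688] zmax 0.2006
  legs lat -0.4367 0.0694
  sole plane [0.0189 0.0008 0.1255] 726
top bar z [-0.0153  0.1957] out [0.1033 0.0648] zmax 0.1989
  legs lat -0.4719 -0.2505
  sole plane [ 0.0261 -0.0059  0.1252] 190
[ 0.10418129  0.25463009 -0.08719844] [0.5426474  0.02425503 0.27131342] 12.5 0.04011906865219679
[ -0.548   0.032   0.039  -0.182   0.16  -15.008]
```

The bar turned about 6° when I released it against the nose, so I'll re-grip it gently in the same spot to square it, then release with no side load.

Request:
move_arm(
  targets=[
    [[0,0.02,0.5,0,0,0,40],[0,0.02,1,0,0,0,40],[0,0.02,1.5,0,0,0,40],[0,0.02,1.8,0,0,0,40],[0,0.02,1.98,0,0,0,40],[0,0.02,1.98,0,0,0,25],[0,0.02,1.98,0,0,0,15],[0,0.02,1.98,0,0,0,8],[0,0.02,1.98,0,0,0,0],[0,0.02,1.98,0,0,0,0],[0,0.02,1.98,0,0,0,0],[0,0.02,1.98,0,0,0,0]],
  ],
  newtons=15,
)

```text
time: 13.7
ee_pos: [0.5445, 0.0219, 0.1738]
tool_rot: [0.722, 0.692, -0.008, 0.008]
ft_force: [0.4, 0.4, 1.9]
opening: 0.0097
grip_force: 14.9
```

```bash
python3 - <<'E'
from h import *
fitfloat(.066,.1925,8)
st=observe(); print(st['ft_force'],st['ee_pos'],st['time'],st['opening'])
E
```

```text
wrist bar z [1.000e-04 1.959e-01] out [0.0251 0.0649] zmax 0.2125
  legs lat 0.0323 0.07
  sole plane [ 0.0315 -0.0101  0.1246] 6697
scene bar z [0.0128 0.1955] out [-0.0305  0.0669] zmax 0.2124
  legs lat -0.4065 0.0689
  sole plane [ 0.0314 -0.0099  0.1254] 697
top bar z [-0.0336  0.1962] out [0.1127 0.0667] zmax 0.2016
  legs lat -0.4646 0.0687
  sole plane [ 0.05   -0.0156  0.1254] 198
[0.79130897 0.48516444 1.33745397] [0.54448461 0.02193417 0.17367712] 13.85 0.00942998486588013
```

Request:
move_arm(
  targets=[
    [[0,0,0,0,0,0,11],[0,0,0,0,0,0,13],[0,0,0,0,0,0,20],[0,0,0,0,0,0,30],[0,0,0,0,0,0,30],[0,0,-0.3,0,0,0,30],[0,0,-0.8,0,0,0,30],[0,0,-1.4,0,0,0,40],[0,0,-1.9,0,0,0,56],[0,0,-1.9,0,0,0,56],[0,0,-1.9,0,0,0,56]],
  ],
)

```text
time: 14.95
ee_pos: [0.5442, 0.024, 0.2682]
tool_rot: [0.722, 0.692, -0.008, 0.008]
ft_force: [0.4, 0.8, -0.2]
opening: 0.0545
grip_force: 0.0
```

```bash
python3 - <<'E'
from h import *
fitfloat(.066,.1925,9)
st=observe(); print(st['ft_force'],st['ee_pos'],st['time'],st['opening'])
print(rel(*pose([*hp(.0655,.0),.26],177.6,0,0)))
E
```

```text
wrist bar z [0.0018 0.1956] out [0.0168 0.0647] zmax 0.1982
  legs lat -0.0038 0.0702
  sole plane [0.0044 0.0015 0.1246] 6617
scene bar z [0.004  0.1946] out [0.0187 0.0686] zmax 0.1995
  legs lat -0.2854 0.0686
  sole plane [0.0008 0.0028 0.1254] 718
top bar z [-0.0145  0.1961] out [-0.1088  0.0618] zmax 0.2013
  legs lat -0.4709 -0.2492
  sole plane [-0.0163  0.0113  0.1258] 117
[-0.75712529 -0.20420144 -0.21164964] [0.54333011 0.02413748 0.26665208] 15.1 0.05578786546549696
[ -0.544   0.028   0.145  -0.192   0.148 -15.008]
```

Request:
move_arm(
  targets=[
    [[-0.54,0.03,0,-0.19,0.15,-1.4,56],[-0.54,0.03,0,-0.19,0.15,-2.8,56],[-0.54,0.03,0,-0.19,0.15,-4.2,56],[-0.54,0.03,0,-0.19,0.15,-5.6,56],[-0.54,0.03,0,-0.19,0.15,-7,56],[-0.54,0.03,0,-0.19,0.15,-8.4,56],[-0.54,0.03,0,-0.19,0.15,-9.8,56],[-0.54,0.03,0,-0.19,0.15,-11.2,56],[-0.54,0.03,0,-0.19,0.15,-12.6,56],[-0.54,0.03,0,-0.19,0.15,-14,56],[-0.54,0.03,0,-0.19,0.15,-15,56],[-0.54,0.03,0,-0.19,0.15,-15,56],[-0.54,0.03,0,-0.19,0.15,-15,56]],
  ],
)

```text
time: 16.4
ee_pos: [0.5441, -0.0029, 0.2679]
tool_rot: [0.023, 1.0, -0.0, 0.0]
ft_force: [0.3, 0.3, -1.2]
opening: 0.0565
grip_force: 0.0
```

```bash
python3 - <<'E'
from h import *
fitfloat(.066,.1925,10)
st=observe(); print(st['ft_force'],st['ee_pos'],st['time'],st['opening'])
for z in (.26,.203,.166): print(rel(*pose([*hp(.0655,.0),z],177.6,0,0)))
E
```

```text
wrist bar z [0.0028 0.1952] out [0.0147 0.0664] zmax 0.199
  legs lat -0.0711 0.068
  sole plane [0.003  0.0018 0.1244] 8109
scene bar z [0.0006 0.1947] out [0.0145 0.0686] zmax 0.1995
  legs lat -0.4234 0.0682
  sole plane [0.0039 0.0032 0.1254] 726
top bar z [-0.0171  0.1961] out [0.0291 0.0659] zmax 0.2007
  legs lat -0.4688 0.0687
  sole plane [-0.0031  0.0038  0.1254] 677
[ 0.52902758 -0.21208122 -0.32692987] [ 0.54437085 -0.00294392  0.26852567] 16.55 0.05571319855928512
[ 0.016 -0.007  0.17  -0.002  0.019 -0.024]
[ 0.019 -0.007  1.31  -0.002  0.019 -0.024]
[ 2.00e-02 -7.00e-03  2.05e+00 -2.00e-03  1.90e-02 -2.40e-02]
```

View pics/wrist10.png

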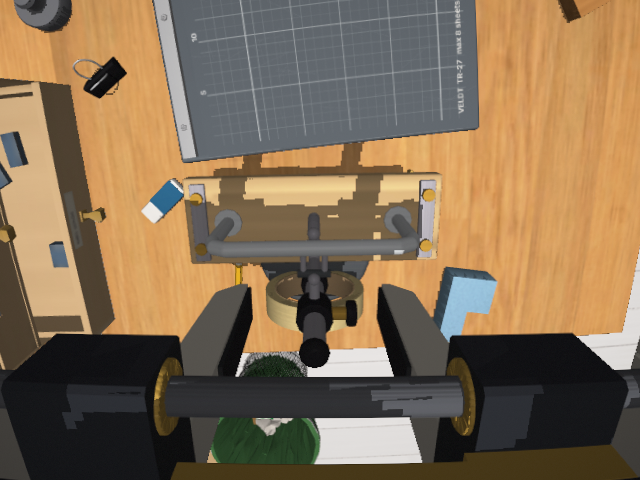

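The wrist picture shows the bar lying across the hook at (313,248) and centred there, with the fingers clear on both sides of the hook. Now I press straight down with both fingertips.

Request:
move_arm(
  targets=[
    [[0.02,-0.01,0.5,0,0,0,56],[0.02,-0.01,1,0,0,0,56],[0.02,-0.01,1.3,0,0,0,56],[0.03,-0.01,1.36,0,0,0,56],[0.03,-0.01,1.4,0,0,0,56],[0.03,-0.01,1.44,0,0,0,56],[0.03,-0.01,1.48,0,0,0,56],[0.03,-0.01,1.52,0,0,0,56],[0.03,-0.01,1.52,0,0,0,56]],
  ],
)

```text
time: 17.45
ee_pos: [0.5445, -0.0036, 0.1946]
tool_rot: [0.021, 1.0, -0.0, 0.003]
ft_force: [-0.6, -0.1, 5.2]
opening: 0.0559
grip_force: 2.5
```

Request:
move_arm(
  targets=[
    [[0,0,0.04,0,0,0,56],[0,0,0.08,0,0,0,56],[0,0,0.12,0,0,0,56],[0,0,0.16,0,0,0,56],[0,0,0.2,0,0,0,56],[0,0,0.2,0,0,0,56]],
  ],
)

```text
time: 18.05
ee_pos: [0.5442, -0.0036, 0.1852]
tool_rot: [0.021, 1.0, -0.001, 0.003]
ft_force: [-2.6, 0.6, 10.3]
opening: 0.0559
grip_force: 5.1
```

```bash
python3 - <<'E'
from h import *
fitfloat(.066,.1825,11)
st=observe(); print(st['ft_force'],st['wrist_torque'],st['ee_pos'],st['time'],st['opening'])
E
```

```text
wrist bar z [-0.0062  0.1887] out [0.0069 0.0679] zmax 0.2025
  legs lat -0.07 0.0687
  sole plane [-0.1963  0.0014  0.1116] 12538
scene bar z [0.0053 0.1889] out [0.0118 0.0691] zmax 0.2025
  legs lat -0.0716 0.0691
  sole plane [-0.1889  0.0068  0.1131] 787
  legs lat -0.2635 0.0024
  sole plane [-0.1577  0.0051  0.1135] 356
[-1.69714732  0.70541625 11.30457531] [0.10700634 0.32124492 0.03717578] [ 0.54458869 -0.00361619  0.18557688] 18.2 0.056201560608444605
```

Request:
move_arm(
  targets=[
    [[0,0,0.05,0,0,0,56],[0,0,0.1,0,0,0,56],[0,0,0.15,0,0,0,56],[0,0,0.2,0,0,0,56],[0,0,0.24,0,0,0,56],[0,0,0.24,0,0,0,56]],
  ],
)

```text
time: 18.8
ee_pos: [0.542, -0.0035, 0.1734]
tool_rot: [0.021, 1.0, -0.001, 0.001]
ft_force: [-10.0, -0.1, 16.1]
opening: 0.0563
grip_force: 8.0
```

```bash
python3 - <<'E'
from h import *
fitfloat(.066,.17,12)
st=observe(); print(st['ft_force'],st['wrist_torque'],st['ee_pos'],st['time'],st['opening'])
E
```

```text
wrist bar z [-0.0077  0.1764] out [0.0063 0.0711] zmax 0.19
  legs lat -0.0684 0.0671
  sole plane [-0.361   0.0034  0.0981] 9554
scene bar z [0.0074 0.1767] out [0.009  0.0725] zmax 0.1899
  legs lat -0.0718 0.0701
  sole plane [-0.3668  0.0031  0.0992] 744
  legs lat -0.2651 -0.2424
  sole plane [-0.4172 -0.0073  0.0987] 147
[-9.3415669   0.66182771 17.24604046] [ 0.0706174   1.812875   -0.01494515] [ 0.5419867  -0.00346401  0.17342698] 18.95 0.05603152723115152
```

Request:
move_arm(
  targets=[
    [[0,0,0.04,0,0,0,56],[0,0,0.08,0,0,0,56],[0,0,0.12,0,0,0,56],[0,0,0.12,0,0,0,56]],
  ],
)

```text
time: 19.35
ee_pos: [0.5421, -0.0035, 0.1724]
tool_rot: [0.021, 1.0, -0.001, 0.002]
ft_force: [-21.0, 1.4, 47.3]
opening: 0.0558
grip_force: 23.6
```

```bash
python3 - <<'E'
from h import *
fitfloat(.066,.165,13)
st=observe(); print(st['ft_force'],st['wrist_torque'],st['ee_pos'],st['time'],st['opening'])
E
```

```text
wrist bar z [-0.0087  0.174 ] out [0.0086 0.0708] zmax 0.185
  legs lat -0.0677 0.0657
  sole plane [-0.3665  0.0033  0.0974] 9586
scene bar z [0.0141 0.1738] out [0.0145 0.0724] zmax 0.1847
  legs lat -0.0715 0.07
  sole plane [-0.3647  0.0019  0.0986] 739
  legs lat -0.2649 -0.2427
  sole plane [-0.3034  0.0162  0.0976] 127
[-21.36640756   2.0275469   46.50076319] [0.4261872  4.02763335 0.03455963] [ 0.54208255 -0.00352618  0.17238471] 19.5 0.05625824899393184
```

```bash
python3 - <<'E'
import cv2,numpy as np
a=cv2.imread('pics/scene13.png')[165:285,300:420]; b=cv2.imread('pics/wrist13.png')[150:360,190:450]
cv2.imwrite('pics/c13.png',np.hstack([cv2.resize(a,(400,400),interpolation=2),cv2.resize(b,(400,323),interpolation=2) if 0 else cv2.copyMakeBorder(cv2.resize(b,(400,323),interpolation=2),0,77,0,0,cv2.BORDER_CONSTANT)]))
E
```

```text
(no output)
```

View pics/c13.png

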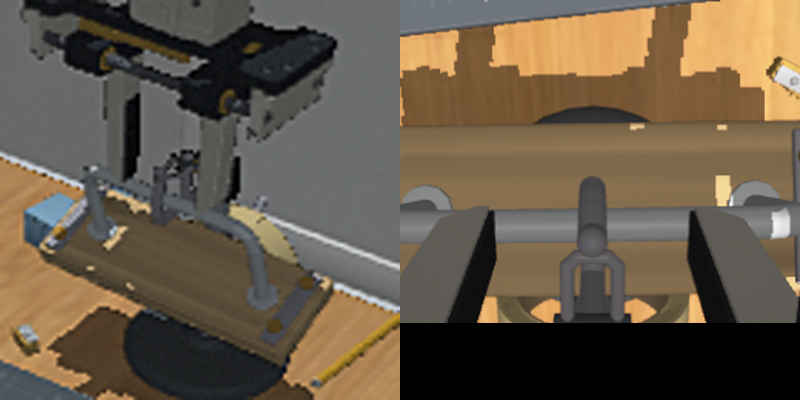

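The wrist crop shows the gate's loop behind the nose and looking shut above the bar, so the force rise is probably the bowl's bottom. I'll ease off the force and check.

Request:
move_arm(
  targets=[
    [[0,0,-0.1,0,0,0,56],[0,0,-0.16,0,0,0,56],[0,0,-0.16,0,0,0,56]],
  ],
)

```text
time: 19.8
ee_pos: [0.5441, -0.0036, 0.1742]
tool_rot: [0.021, 1.0, -0.0, 0.003]
ft_force: [-1.7, 1.3, 11.1]
opening: 0.0562
grip_force: 5.4
```

```bash
cat >> h.py <<'E'
def gate():
    st=observe(); im,d=capture('wrist'); P=cloud('wrist',d,st)
    Q=np.c_[(HA-P[:,:2])@[np.cos(HY),np.sin(HY)], (P[:,:2]-HA)@[-np.sin(HY),np.cos(HY)],P[:,2]]
    g=Q[(abs(Q[:,1])<.012)&(abs(abs(Q[:,1])-.007)<.003)]
    for o in np.arange(.044,.074,.003):
        s=g[(abs(g[:,0]-o)<.0015)&(g[:,2]>.13)&(g[:,2]<.21)]; print(round(o,3),len(s),np.round(np.median(s[:,2]),4) if len(s) else '',end=' | ')
    print()
E
python3 - <<'E'
from h import *
gate(); fitfloat(.066,.165,14)
st=observe(); print(st['ft_force'],st['ee_pos'],st['time'])
E
```

```text
0.044 99 0.1869 | 0.047 208 0.1867 | 0.05 109 0.1864 | 0.053 112 0.1863 | 0.056 122 0.1864 | 0.059 126 0.1863 | 0.062 124 0.1861 | 0.065 242 0.1855 | 0.068 222 0.1744 | 0.071 248 0.1727 | 
wrist bar z [-0.0038  0.1744] out [0.0096 0.07  ] zmax 0.185
  legs lat -0.0679 0.0654
  sole plane [-0.3552  0.0032  0.0988] 9608
scene bar z [0.0141 0.1744] out [-0.0032  0.0713] zmax 0.185
  legs lat -0.0722 0.0687
  sole plane [-0.3598  0.0052  0.0998] 735
  legs lat -0.265 -0.2426
  sole plane [-0.3245  0.002   0.0995] 163
[-2.47060732  0.53262921 11.0328902 ] [ 0.5441092  -0.00357826  0.17412367] 20.0
```

Request:
move_arm(
  targets=[
    [[0,0,-0.1,0,0,0,56],[0,0,-0.2,0,0,0,56],[0,0,-0.4,0,0,0,56],[0,0,-0.8,0,0,0,56],[0,0,-1.5,0,0,0,56],[0,0,-1.8,0,0,0,56],[0,0,-1.8,0,0,0,56],[0,0,-1.8,0,0,0,56]],
  ],
)

```text
time: 20.8
ee_pos: [0.5429, -0.0034, 0.2626]
tool_rot: [0.021, 1.0, -0.0, 0.001]
ft_force: [-0.3, -0.6, 0.7]
opening: 0.056
grip_force: 0.0
```

```bash
python3 - <<'E'
from h import *
gate(); fitfloat(.065,.165,15)
st=observe(); print(st['ft_force'],st['ee_pos'],st['time'])
a=cv2.imread('pics/scene15.png')[165:285,300:420]; b=cv2.imread('pics/wrist15.png')[150:360,190:450]
cv2.imwrite('pics/c15.png',np.hstack([cv2.resize(a,(400,400),interpolation=2),cv2.copyMakeBorder(cv2.resize(b,(400,323),interpolation=2),0,77,0,0,cv2.BORDER_CONSTANT)]))
E
```

```text
0.044 51 0.1869 | 0.047 99 0.1868 | 0.05 57 0.1863 | 0.053 50 0.1862 | 0.056 56 0.1863 | 0.059 51 0.1864 | 0.062 50 0.1864 | 0.065 124 0.1853 | 0.068 104 0.1745 | 0.071 101 0.1731 | 
wrist bar z [-0.0022  0.1731] out [0.0133 0.069 ] zmax 0.176
  legs lat -0.2474 0.0631
  sole plane [-0.3528  0.0029  0.0994] 5126
scene bar z [-0.0014  0.1727] out [0.0155 0.0712] zmax 0.1777
  legs lat -0.0717 0.0696
  sole plane [-0.3557  0.0089  0.1002] 737
top bar z [-0.02    0.1742] out [0.0246 0.0683] zmax 0.179
  legs lat -0.2655 -0.2421
  sole plane [-0.373   0.0062  0.0999] 338
[-1.04585251 -0.12940512 -0.52134961] [ 0.5422934  -0.00325914  0.2614809 ] 21.0
```

View pics/c15.png

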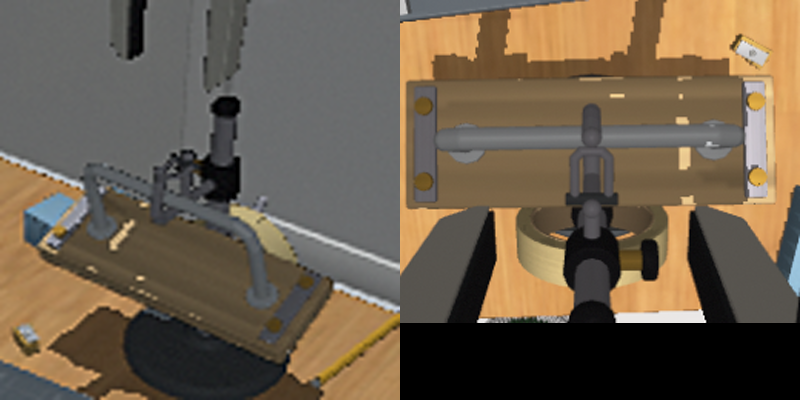

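The crops show the gate shut above the bar. The float, however, hangs tilted about 20° with its inner sole edge by the post, and the bar sits high on the nose side, so it's jammed. I'll check what the sole edge touches.

```bash
python3 - <<'E'
from h import *
np.set_printoptions(precision=3,suppress=True)
def H(n,d,st=None):
    P=cloud(n,d,st); return np.c_[(HA-P[:,:2])@[np.cos(HY),np.sin(HY)], (P[:,:2]-HA)@[-np.sin(HY),np.cos(HY)],P[:,2]]
st=observe()
Q=H('wrist',np.load('w1.npy'),dict(st,ee_pos=[.5295,-.0026,.2998],tool_rot=[0,1,0,0]))
for lo,hi in ((-.04,-.02),(-.02,-.009),(.009,.02),(.02,.04)):
    s=Q[(Q[:,1]>lo)&(Q[:,1]<hi)&(Q[:,2]>.03)&(Q[:,2]<.2)&(Q[:,0]<.035)&(Q[:,0]>-.06)]
    print('before',lo,[(round(o,3),s[abs(s[:,0]-o)<.004][:,2].max().round(3)) for o in np.arange(-.04,.035,.008) if (abs(s[:,0]-o)<.004).any()])
im,d=capture('wrist'); Q=H('wrist',d,st)
for lo,hi in ((-.09,-.05),(-.05,-.02),(-.02,-.009),(.009,.02),(.02,.05),(.05,.09)):
    s=Q[(Q[:,1]>lo)&(Q[:,1]<hi)&(Q[:,2]>.05)&(Q[:,2]<.2)&(Q[:,0]<.035)&(Q[:,0]>-.06)]
    print('now',lo,[(round(o,3),np.median(s[abs(s[:,0]-o)<.002][:,2]).round(3)) for o in np.arange(-.04,.035,.004) if (abs(s[:,0]-o)<.002).any()])
q=np.array([.0685,.027]); print(st['q'])
E
```

```text
before -0.04 [(np.float64(-0.04), np.float64(0.1)), (np.float64(-0.032), np.float64(0.101)), (np.float64(-0.024), np.float64(0.101)), (np.float64(-0.016), np.float64(0.093))]
before -0.02 [(np.float64(-0.04), np.float64(0.107)), (np.float64(-0.032), np.float64(0.102)), (np.float64(-0.024), np.float64(0.102)), (np.float64(-0.008), np.float64(0.165)), (np.float64(0.0), np.float64(0.167)), (np.float64(0.008), np.float64(0.166))]
before 0.009 [(np.float64(-0.04), np.float64(0.103)), (np.float64(-0.032), np.float64(0.101)), (np.float64(-0.024), np.float64(0.099)), (np.float64(-0.016), np.float64(0.096)), (np.float64(-0.008), np.float64(0.166)), (np.float64(0.0), np.float64(0.166)), (np.float64(0.008), np.float64(0.166))]
before 0.02 [(np.float64(-0.04), np.float64(0.1)), (np.float64(-0.032), np.float64(0.099)), (np.float64(-0.024), np.float64(0.099)), (np.float64(-0.016), np.float64(0.098)), (np.float64(-0.008), np.float64(0.162)), (np.float64(0.0), np.float64(0.163)), (np.float64(0.008), np.float64(0.162))]
now -0.09 [(np.float64(0.012), np.float64(0.117)), (np.float64(0.016), np.float64
[... 2291 characters left out ...]
0.158)), (np.float64(-0.004), np.float64(0.161)), (np.float64(-0.0), np.float64(0.161)), (np.float64(0.004), np.float64(0.159)), (np.float64(0.008), np.float64(0.156)), (np.float64(0.012), np.float64(0.117)), (np.float64(0.016), np.float64(0.116)), (np.float64(0.02), np.float64(0.115)), (np.float64(0.024), np.float64(0.114)), (np.float64(0.028), np.float64(0.112)), (np.float64(0.032), np.float64(0.111))]
now 0.05 [(np.float64(0.012), np.float64(0.116)), (np.float64(0.016), np.float64(0.117)), (np.float64(0.02), np.float64(0.116)), (np.float64(0.024), np.float64(0.114)), (np.float64(0.028), np.float64(0.113)), (np.float64(0.032), np.float64(0.112))]
[-0.212  0.22   1.481  0.     1.441 -1.74 ]
```

The sole's lower inner corner (about 6 mm out, z ≈ 0.10) is against the post or the tape peg's collar. I'll grip the bar at 27 mm to the side with the tool leaned 20° to match the float, lift a few mm inside the bowl, turn it level and lower it.

```bash
cat >> h.py <<'E'
def gp(out,z,th,back=.02,lat=.027):
    a=np.radians(87.6);X=np.array([np.cos(a),np.sin(a),0]);Z=np.array([0,0,-1.])
    R=Ro.from_matrix(np.c_[X,np.cross(Z,X),Z])*Ro.from_rotvec([np.radians(th),0,0])
    return np.array([*hp(out,lat),z])+back*R.apply([0,0,1]),R
E
python3 - <<'E'
from h import *
print(rel(*gp(.0675,.168,-20,-.07)),rel(*gp(.0675,.168,-20)))
p,R=gp(.0675,.168,-20,-.07); f={'ee_pos':p,'tool_rot':R.as_quat()}; print(R.apply([0,0,1]))
print('from hover: grasp',rel(*gp(.0675,.168,-20),f))
p,R=gp(.0675,.168,-20); f={'ee_pos':p,'tool_rot':R.as_quat()}
for o,z,t in ((.0675,.173,-20),(.0675,.173,-10),(.0665,.173,0),(.065,.162,0)): print(o,z,t,rel(*gp(o,z,t),f))
E
```

```text
[ 0.497  0.542  0.557 -2.614 -2.613 14.826] [-0.118  0.542  2.249 -2.614 -2.613 14.826]
[ 0.34172013 -0.01432232 -0.93969262]
from hover: grasp [-0.   0.   1.8  0.   0.   0. ]
0.0675 0.173 -20 [ 0.     0.034 -0.094  0.     0.     0.   ]
0.0675 0.173 -10 [-0.    -0.035 -0.1    1.667  0.     0.   ]
0.0665 0.173 0 [ 0.    -0.084 -0.111  3.333  0.     0.   ]
0.065 0.162 0 [ 0.    -0.131  0.106  3.333  0.     0.   ]
```

Request:
move_arm(
  targets=[
    [[0,0,-0.3,-0.2,-0.2,1.3,50],[0.2,0.2,-0.3,-0.5,-0.5,2.6,40],[0.3,0.4,-0.2,-0.7,-0.7,4,36],[0.5,0.54,0,-0.9,-0.9,5.4,34],[0.5,0.54,0.2,-1.2,-1.2,6.8,34],[0.5,0.54,0.3,-1.4,-1.4,8.2,34],[0.5,0.54,0.3,-1.7,-1.7,9.6,34],[0.5,0.54,0.4,-1.9,-1.9,11,34],[0.5,0.54,0.5,-2.2,-2.2,12.4,34],[0.5,0.54,0.56,-2.4,-2.4,13.7,34],[0.5,0.54,0.56,-2.61,-2.61,14.83,34],[0.5,0.54,0.56,-2.61,-2.61,14.83,34],[0.5,0.54,0.56,-2.61,-2.61,14.83,34]],
  ],
)

```text
time: 22.35
ee_pos: [0.519, 0.0248, 0.2346]
tool_rot: [0.71, 0.683, 0.12, 0.126]
ft_force: [0.0, -0.8, -0.4]
opening: 0.0342
grip_force: 0.0
```

```bash
python3 - <<'E'
from h import *
fitfloat(.0675,.168,16); st=observe(); print(st['ee_pos'],st['time'],st['ft_force'],st['opening'])
print(rel(*gp(.0675,.168,-20)))
E
```

```text
wrist bar z [-0.0033  0.1733] out [0.0102 0.0688] zmax 0.1762
  legs lat 0.0032 0.0702
  sole plane [-0.3535  0.0022  0.0985] 4620
scene bar z [0.0015 0.1728] out [0.0178 0.0713] zmax 0.1772
  legs lat -0.0724 0.0698
  sole plane [-0.3545  0.0014  0.0996] 717
top bar z [0.0237 0.1752] out [0.039  0.0688] zmax 0.1783
  legs lat -0.265 0.0671
  sole plane [-0.3448 -0.0264  0.0976] 144
[0.51954591 0.02442886 0.23484502] 22.5 [-0.18670227  0.38101595  0.76158336] 0.03424532903411969
[ 0.007 -0.025  1.815  0.015  0.003  0.013]
```

Approach along the tool axis and grip.

Request:
move_arm(
  targets=[
    [[0,-0.02,0.4,0,0,0,34],[0,-0.02,0.8,0,0,0,34],[0,-0.02,1.2,0,0,0,34],[0,-0.02,1.5,0,0,0,34],[0,-0.02,1.7,0,0,0,34],[0,-0.02,1.8,0,0,0,34],[0,-0.02,1.8,0,0,0,22],[0,-0.02,1.8,0,0,0,14],[0,-0.02,1.8,0,0,0,8],[0,-0.02,1.8,0,0,0,0],[0,-0.02,1.8,0,0,0,0],[0,-0.02,1.8,0,0,0,0],[0,-0.02,1.8,0,0,0,0]],
  ],
  newtons=40,
)

```text
time: 23.8
ee_pos: [0.5496, 0.0236, 0.1507]
tool_rot: [0.711, 0.681, 0.121, 0.127]
ft_force: [-2.3, 2.6, 5.9]
opening: 0.0091
grip_force: 40.0
```

Request:
move_arm(
  targets=[
    [[0,0.01,-0.04,0,0,0,0],[0,0.03,-0.09,0,0,0,0],[0,0.03,-0.09,0,0,0,0]],
  ],
)

```text
time: 24.1
ee_pos: [0.5491, 0.0232, 0.1541]
tool_rot: [0.711, 0.681, 0.12, 0.126]
ft_force: [5.6, 1.3, -5.8]
opening: 0.0084
grip_force: 40.0
```

```bash
python3 - <<'E'
from h import *
fitfloat(.0675,.173,17); st=observe(); print(st['ee_pos'],st['time'],st['ft_force'],st['opening'])
for o,z,t in ((.0675,.173,-20),(.0675,.173,-10),(.0665,.173,0),(.065,.162,0)): print(o,z,t,rel(*gp(o,z,t)))
E
```

```text
wrist bar z [0.0365 0.1758] out [0.0171 0.068 ] zmax 0.193
  legs lat 0.0341 0.0725
  sole plane [-0.3382  0.0544  0.1011] 4526
scene bar z [0.0306 0.1751] out [0.0011 0.0699] zmax 0.1926
  legs lat -0.0707 0.0707
  sole plane [-0.3362  0.0519  0.1022] 738
top bar z [0.103  0.1789] out [0.0211 0.067 ] zmax 0.1814
  legs lat -0.2649 0.0693
  sole plane [-0.3438  0.0534  0.102 ] 153
[0.54918513 0.0231797  0.15401698] 24.25 [ 4.44040023  1.11470157 -5.758409  ] 0.009202373293346071
0.0675 0.173 -20 [ 0.007  0.007 -0.001  0.012  0.005 -0.004]
0.0675 0.173 -10 [ 0.007 -0.062 -0.007  1.679  0.005 -0.004]
0.0665 0.173 0 [ 0.007 -0.111 -0.019  3.345  0.004 -0.005]
0.065 0.162 0 [ 0.007 -0.158  0.198  3.345  0.004 -0.005]
```

Request:
move_arm(
  targets=[
    [[0,-0.02,0,0.4,0,0,0],[0,-0.04,-0.01,0.8,0,0,0],[0,-0.06,-0.01,1.2,0,0,0],[0,-0.06,-0.01,1.68,0,0,0],[0,-0.06,-0.01,1.68,0,0,0]],
  ],
)

```text
time: 24.75
ee_pos: [0.5467, 0.0231, 0.1535]
tool_rot: [0.719, 0.689, 0.06, 0.063]
ft_force: [1.2, 0.1, -2.6]
opening: 0.0088
grip_force: 40.0
```

```bash
python3 - <<'E'
from h import *
fitfloat(.0675,.173,18); st=observe(); print(st['ee_pos'],st['time'],st['ft_force'],st['wrist_torque'],st['opening'])
for o,z,t in ((.0675,.173,-10),(.0665,.173,0),(.065,.170,0),(.065,.162,0)): print(o,z,t,rel(*gp(o,z,t)))
E
```

```text
wrist bar z [0.0076 0.1771] out [0.0122 0.0673] zmax 0.193
  legs lat 0.0338 0.0707
  sole plane [-0.144   0.0183  0.1053] 5919
scene bar z [0.0251 0.1766] out [-0.0258  0.069 ] zmax 0.1927
  legs lat -0.0718 0.0705
  sole plane [-0.1516  0.021   0.1062] 828
  legs lat -0.2651 -0.2424
[0.54634878 0.0231438  0.15388175] 24.9 [ 4.27843347 -0.47755971 -4.21479805] [-0.09474627 -0.38778715  0.09551799] 0.009026029002637086
0.0675 0.173 -10 [ 0.01  -0.006  0.011  0.016  0.008 -0.002]
0.0665 0.173 0 [ 0.01  -0.056  0.008  1.683  0.008 -0.003]
0.065 0.17 0 [ 0.01  -0.037  0.072  1.683  0.008 -0.003]
0.065 0.162 0 [ 0.01  -0.065  0.23   1.683  0.008 -0.003]
```

Request:
move_arm(
  targets=[
    [[0.01,-0.02,0,0.4,0,0,0],[0.01,-0.03,0,0.8,0,0,0],[0.01,-0.05,0,1.2,0,0,0],[0.01,-0.05,0,1.55,0,0,0],[0.01,-0.04,0.04,1.55,0,0,0],[0.01,-0.03,0.08,1.55,0,0,0],[0.01,-0.04,0.12,1.55,0,0,0],[0.01,-0.05,0.16,1.55,0,0,0],[0.01,-0.06,0.19,1.55,0,0,0],[0.01,-0.06,0.19,1.55,0,0,0]],
  ],
)

```text
time: 25.9
ee_pos: [0.5444, 0.0241, 0.1441]
tool_rot: [0.722, 0.692, 0.004, 0.005]
ft_force: [-0.4, 0.8, -4.0]
opening: 0.0088
grip_force: 40.0
```

```bash
python3 - <<'E'
from h import *
fitfloat(.065,.164,19); st=observe(); print(st['ee_pos'],st['time'],st['ft_force'],st['wrist_torque'],st['opening'])
for o,z,t in ((.065,.162,0),(.064,.161,0)): print(o,z,t,rel(*gp(o,z,t)))
E
```

```text
wrist bar z [0.014  0.1679] out [-0.0099  0.0655] zmax 0.184
  legs lat 0.0346 0.0718
  sole plane [0.0135 0.0226 0.0969] 6183
scene bar z [-0.0121  0.1663] out [-0.0465  0.0677] zmax 0.1839
  legs lat -0.0696 0.0706
  sole plane [0.0091 0.0251 0.0978] 726
top bar z [0.1191 0.1708] out [0.0398 0.0664] zmax 0.1715
  legs lat -0.2651 0.0693
  sole plane [0.0144 0.0306 0.0981] 205
[0.54481752 0.02403023 0.14435519] 26.05 [-0.31081297 -0.84036674 -2.28468866] [-0.01257646  0.05831176  0.03588295] 0.008666537030736977
0.065 0.162 0 [-0.006  0.007  0.047  0.123  0.004 -0.004]
0.064 0.161 0 [-0.006  0.027  0.067  0.123  0.004 -0.004]
```

Request:
move_arm(
  targets=[
    [[0,0.01,0.03,0,0,0,0],[0,0.02,0.06,0,0,0,0],[0,0.02,0.09,0,0,0,0],[0,0.02,0.09,0,0,0,0]],
  ],
)

```text
time: 26.45
ee_pos: [0.5461, 0.0241, 0.1401]
tool_rot: [0.722, 0.692, 0.004, 0.005]
ft_force: [-0.7, 1.4, 1.9]
opening: 0.0086
grip_force: 40.0
```

```bash
python3 - <<'E'
from h import *
fitfloat(.065,.161,20); st=observe(); print(st['ee_pos'],st['time'],st['ft_force'],st['wrist_torque'],st['opening'])
E
```

```text
wrist bar z [-0.0105  0.1651] out [0.0135 0.0643] zmax 0.181
  legs lat 0.0347 0.0707
  sole plane [ 0.0123 -0.009   0.0939] 6289
scene bar z [-0.0144  0.1638] out [-0.0147  0.0672] zmax 0.1808
  legs lat -0.0709 0.0692
  sole plane [ 0.0126 -0.0021  0.0947] 715
top bar z [0.0087 0.1664] out [0.0315 0.0647] zmax 0.1702
  legs lat -0.2658 0.0694
  sole plane [ 0.0045 -0.0104  0.0945] 215
[0.54609354 0.02406589 0.14015933] 26.6 [-1.54120027  0.62225725  1.66078578] [ 0.03839003  0.17744134 -0.0538289 ] 0.008886194891209667
```

The bar is home (axis about 0.161 m, matching the seat) and level. Release and withdraw.

Request:
move_arm(
  targets=[
    [[0,0,0,0,0,0,11],[0,0,0,0,0,0,13],[0,0,0,0,0,0,20],[0,0,0,0,0,0,30],[0,0,0,0,0,0,30],[0,0,-0.3,0,0,0,30],[0,0,-0.8,0,0,0,30],[0,0,-1.4,0,0,0,30],[0,0,-2,0,0,0,30],[0,0,-2.8,0,0,0,30],[0,0,-2.8,0,0,0,30],[0,0,-2.8,0,0,0,30],[0,0,-2.8,0,0,0,30],[0,0,-2.8,0,0,0,30]],
  ],
)

```text
time: 28.0
ee_pos: [0.5433, 0.0242, 0.2781]
tool_rot: [0.722, 0.692, 0.003, 0.003]
ft_force: [0.7, -0.4, -0.6]
opening: 0.03
grip_force: 0.0
```

```bash
python3 - <<'E'
from h import *
gate(); fitfloat(.065,.161,21); st=observe(); print(st['ee_pos'],st['time'],st['ft_force'],st['opening'])
a=cv2.imread('pics/scene21.png')[165:285,290:410]; b=cv2.imread('pics/top21.png')[150:290,190:420]
cv2.imwrite('pics/c21.png',np.hstack([cv2.resize(a,(400,400),interpolation=2),cv2.copyMakeBorder(cv2.resize(b,(400,243),interpolation=2),0,157,0,0,cv2.BORDER_CONSTANT)]))
E
```

```text
0.044 67 0.1872 | 0.047 74 0.1868 | 0.05 52 0.1862 | 0.053 58 0.1863 | 0.056 51 0.1864 | 0.059 77 0.1857 | 0.062 120 0.1663 | 0.065 88 0.1759 | 0.068 41 0.1647 | 0.071 4 0.1552 | 
wrist bar z [0.0032 0.165 ] out [-0.0011  0.0641] zmax 0.1678
  legs lat 0.0663 0.0711
  sole plane [-0.0005  0.0059  0.094 ] 5364
scene bar z [0.0082 0.1641] out [0.0009 0.0679] zmax 0.1689
  legs lat -0.0711 0.0685
  sole plane [-0.0073  0.0086  0.0948] 734
top bar z [0.0594 0.1672] out [0.0254 0.0653] zmax 0.1701
  legs lat -0.2648 0.0693
  sole plane [0.0114 0.0074 0.0946] 303
[0.54379536 0.02411715 0.27890566] 28.2 [ 0.11292429 -0.22956856  0.10329533] 0.02989311139065413
```

View pics/c21.png

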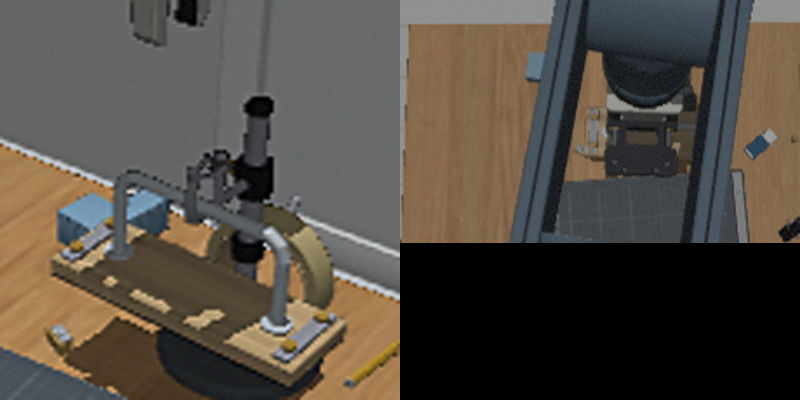

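The crop shows the float hanging level from the hook, with the bar in the bowl under the shut gate at about (205,175) and the robot clear. Handing in.

```bash
python3 -c "
from plant import *
print(finish_job())"
```

```text
the job is handed in; nothing more can be done
None
```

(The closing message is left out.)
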